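# Pin up play-kitchen brackets in the air jig

### The arm

A 7-joint arm with a two-finger parallel gripper is mounted at the origin on the work surface. World frame = base frame: x ahead of the robot, y to its left, z up, the work surface at z = 0. Lengths are in m, angles in rad, forces in N, time in s.
With the tool pointing down it reaches from about 0.35 to 0.9 m from the base axis. Payload 19.9 kg.
Tool frame: the origin (TCP) lies between the finger pads; the fingertips stand 19 mm ahead of it and the grasp point (between the pads) is the TCP; z points along the fingers, y is the line along which they close (so a half turn about z gives the same grasp; the last joint's range is limited). The gripper opens to 94 mm and grips with 3 to 60 N. Pads are 16 mm wide; open, the fingers measure 119 mm over their backs; the gripper's body (75 mm by 177 mm) begins 78 mm behind the grasp point.
Start: joints at [-1.254, 0.417, -0.01, 1.614, 0.005, 1.111, -0.053], TCP at [0.219, 0.585, 0.202] pointing down, gripper open.
Joint ranges: [-2.81, 2.81], [-0.39, 2.02], [-1.27, 1.25], [0.06, 2.57], [-1.19, 4.33], [0.19, 2], [-2.82, 2.82]. Speed limits (rad/s): [1.89, 1.89, 2.39, 2.39, 3.01, 3.01, 3.01].

### API

Orientations are given as a 3x3 rotation matrix whose columns are the frame's x, y, z axes.
In Python, from rig import robot gives the robot as it stands. Calls block until the motion is done:
- robot.move_ptp(position, orientation): joint-space move of the TCP to a pose.
- robot.move_linear(position, velocity=0.15, frame=None, threshold=None): straight line of the TCP; frame=None keeps the orientation; velocity is the mean speed in m/s. With threshold (N) it stops when the force on the tool has changed by that much, and returns True; else False.
- robot.goto_joints(angles): joint-space move.
- robot.gripper_to(opening): finger opening in m; the grip force is fixed at half the most; returns when the fingers have stopped.
- robot.pause(seconds).
- robot.ik(position, orientation): joint angles nearest the present ones, or None.
- robot.get_state(): the state.
- robot.grab_frame(name): name is "scene" or "top" or "wrist"; returns the picture (384x512x3 uint8, red, green, blue); there is no depth.
- robot.camera_info(name): a dict with "fx", "fy", "cx", "cy" (pixels), "rvec" (rotation vector, rad) and "tvec" (3), from world to camera coordinates, as OpenCV has them. Camera axes: x right, y down, z forward; pixel columns grow to the right and rows downward; lengths in m; the calibration is good to about 2 mm. A picture is of the moment at which its call begins: read the wrist's pose just before it. camera_info takes no time and is no camera call; for the wrist camera it gives the pose at the moment of the call.
A pose or a line that the arm cannot do raises robot.PlanningError and nothing moves.
- robot.sign_off(): hands the job in; it is judged then, once.
The state is a dict: "time": time; "qpos": joint angles; "joint_vel": joint speeds; "effort": joint torques, N m; "ee_pos": TCP position; "tool_rot": TCP orientation; "force": force on the tool from outside, world axes, zero at the start; "moment": the same for the moment, N m; "opening": finger opening in m; "grasp_force": force on a finger pad.
Only numpy, scipy, OpenCV 4.12 (cv2) and the standard library are available. Lean on these libraries where they do the work, as an engineer would, in place of code of your own. Each camera call takes 0.05 s, during which the arm holds its last target. There are 200 camera calls.

### The job

Turn the blue knob to shut the bench's air valve fully, then lay every turquoise bracket flat on a red plate in the jig, one per nest, and drive an alignment pin fully home through each bracket, red plate and jig hole so that the holes line up. When all are pinned, open the air valve fully again. Do not knock over the spray bottle or the metal cup.

Things in the scene. Friction and masses are not known exactly. Their poses are not given: they have to be found in the camera images.
- jig: Fixed aluminium jig 164 (x) x 304 (y) x 45 mm. Origin: centre of its underside on the bench; x about away from the robot, z up. On its top face (z = 45 mm) are three nests along y (centres x = 0, y = -100, 0, +100 mm), each 144 x 84 mm inside, walled by grey ridges 12 mm high. Each nest floor has one straight through hole, 22 mm wide, 45 mm deep.
- jig_hole0 (a point): Centre of the mouth of the jig hole in nest 0 (at jig x = -36 mm, y = -100 mm, z = 45 mm); axes as the jig's.
- jig_hole1 (a point): Centre of the mouth of the jig hole in nest 1 (at jig x = -36 mm, y = 0 mm, z = 45 mm); axes as the jig's.
- jig_hole2 (a point): Centre of the mouth of the jig hole in nest 2 (at jig x = -36 mm, y = 100 mm, z = 45 mm); axes as the jig's.
- backplate0_hole (a point): Centre of the hole, at the top face, of the loose red plate lying in nest 0: 130 (x) x 70 (y) x 8 mm, 120 g; hole 22 mm wide, 36 mm from the plate's centre towards its -x; axes as the plate's. It has 7 mm of play in the nest, so its hole is as a rule some mm out of line with the jig hole; the taper of a pin pushed down pulls it in.
- backplate1_hole (a point): Centre of the hole, at the top face, of the loose red plate lying in nest 1: 130 (x) x 70 (y) x 8 mm, 120 g; hole 22 mm wide, 36 mm from the plate's centre towards its -x; axes as the plate's. It has 7 mm of play in the nest, so its hole is as a rule some mm out of line with the jig hole; the taper of a pin pushed down pulls it in.
- backplate2_hole (a point): Centre of the hole, at the top face, of the loose red plate lying in nest 2: 130 (x) x 70 (y) x 8 mm, 120 g; hole 22 mm wide, 36 mm from the plate's centre towards its -x; axes as the plate's. It has 7 mm of play in the nest, so its hole is as a rule some mm out of line with the jig hole; the taper of a pin pushed down pulls it in.
- bracket0: Loose turquoise bracket, about 160 g: plate 130 (x) x 70 (y) x 8 mm with a 22 mm hole at x = -36 mm, and an upright web to grip, 42 mm long (x), 14 mm thick (y), centred at x = +29 mm, from z = 8 to 42 mm. Origin: centre of the underside; lies flat, z up. Two or three are present (else None). In a nest (any nest): axes as the jig's, hole over the jig hole, on the red plate.
- bracket1: Loose turquoise bracket, about 160 g: plate 130 (x) x 70 (y) x 8 mm with a 22 mm hole at x = -36 mm, and an upright web to grip, 42 mm long (x), 14 mm thick (y), centred at x = +29 mm, from z = 8 to 42 mm. Origin: centre of the underside; lies flat, z up. Two or three are present (else None). In a nest (any nest): axes as the jig's, hole over the jig hole, on the red plate.
- bracket2: Loose turquoise bracket, about 160 g: plate 130 (x) x 70 (y) x 8 mm with a 22 mm hole at x = -36 mm, and an upright web to grip, 42 mm long (x), 14 mm thick (y), centred at x = +29 mm, from z = 8 to 42 mm. Origin: centre of the underside; lies flat, z up. Two or three are present (else None). In a nest (any nest): axes as the jig's, hole over the jig hole, on the red plate.
- bracket0_hole (a point): Centre of that bracket's hole at the top face of its plate, 8 mm above its underside; in the nest on the red plate this is 61 mm above the bench. Web on the side of jig +x.
- bracket1_hole (a point): Centre of that bracket's hole at the top face of its plate, 8 mm above its underside; in the nest on the red plate this is 61 mm above the bench. Web on the side of jig +x.
- bracket2_hole (a point): Centre of that bracket's hole at the top face of its plate, 8 mm above its underside; in the nest on the red plate this is 61 mm above the bench. Web on the side of jig +x.
- pin0: Tapered steel pin, orange handle, upright in the rack. Origin: tip, z up. Taper 8 to 20.4 mm wide over the first 35 mm, straight shank to z = 57, collar 36 mm wide z = 57 to 63, round handle 24 mm wide z = 63 to 111 mm (grip at z = 88). Fully home, the collar rests on the bracket and the tip is 4 mm above the bench; pushing takes under 15 N. Three alike; one per bracket, a spare stays.
- pin1: Tapered steel pin, orange handle, upright in the rack. Origin: tip, z up. Taper 8 to 20.4 mm wide over the first 35 mm, straight shank to z = 57, collar 36 mm wide z = 57 to 63, round handle 24 mm wide z = 63 to 111 mm (grip at z = 88). Fully home, the collar rests on the bracket and the tip is 4 mm above the bench; pushing takes under 15 N. Three alike; one per bracket, a spare stays.
- pin2: Tapered steel pin, orange handle, upright in the rack. Origin: tip, z up. Taper 8 to 20.4 mm wide over the first 35 mm, straight shank to z = 57, collar 36 mm wide z = 57 to 63, round handle 24 mm wide z = 63 to 111 mm (grip at z = 88). Fully home, the collar rests on the bracket and the tip is 4 mm above the bench; pushing takes under 15 N. Three alike; one per bracket, a spare stays.
- pin0_collar (a point): Centre of the underside of that pin's collar (57 mm above its tip).
- pin1_collar (a point): Centre of the underside of that pin's collar (57 mm above its tip).
- pin2_collar (a point): Centre of the underside of that pin's collar (57 mm above its tip).
- rack: Fixed plywood pin rack 70 (x) x 190 (y) x 62 mm high, origin at the centre of its underside; three through holes 27 mm square at y = -60, 0, +60 mm. The pins' collars rest on its top; lift a pin at least 65 mm straight up to clear it.
- knob_grip (a point): Grip point on the blue bar of the air valve's knob, on its vertical turning axis, 12 mm below the bar's top, 22 mm above the black disc under the bar; 106 mm above the bench when shut. x runs along the bar (56 mm long, 16 thick, 34 high), z up; it turns and rises with the knob. It stands on an aluminium manifold 170 x 80 x 40 mm; a low gauge lies beyond.
- knob (a joint): Angle of the air valve's knob: 0 rad = shut (down), 2.8 rad = fully open against its stop; grows counter-clockwise seen from above. The knob rises 5 mm per radian as it opens (14 mm in all) and sinks again as it is shut; stays where left; friction about 0.06 N m.
- spray_bottle: Bystander: white bottle, 66 mm in diameter, 190 mm high, standing upright; origin at the centre of its underside.
- metal_cup: Bystander: closed steel paint cup, 70 mm in diameter, 95 mm high, standing upright; origin at the centre of its underside.
There are look-alikes about, which are no part of the job. What is shaped like the pin2 but purple is not meant. What is shaped like the bracket2 but yellow is not meant.

How it is judged:
On the way, in this order (a step that is already met when the one before it is completed fails the run):
1. the air valve is shut fully (knob below 0.12 rad) (value of joint knob below 0.12 rad), for 0.2 s.
2. every bracket present lies on a red plate in the jig with a pin fully home through it (((horizontal distance between bracket0_hole and jig_hole0 below 0.003 m and horizontal distance between bracket0_hole and backplate0_hole below 0.003 m and z of bracket0 in the frame of backplate0_hole between -0.003 and 0.002 m) or (horizontal distance between bracket0_hole and jig_hole1 below 0.003 m and horizontal distance between bracket0_hole and backplate1_hole below 0.003 m and z of bracket0 in the frame of backplate1_hole between -0.003 and 0.002 m) or (horizontal distance between bracket0_hole and jig_hole2 below 0.003 m and horizontal distance between bracket0_hole and backplate2_hole below 0.003 m and z of bracket0 in the frame of backplate2_hole between -0.003 and 0.002 m)) and ((horizontal distance between pin0_collar and bracket0_hole below 0.003 m and angle between the z axis of pin0 and the z axis of bracket0, either way round below 0.06 rad and z of pin0_collar in the frame of bracket0 between 0.004 and 0.0115 m) or (horizontal distance between pin1_collar and bracket0_hole below 0.003 m and angle between the z axis of pin1 and the z axis of bracket0, either way round below 0.06 rad and z of pin1_collar in the frame of bracket0 between 0.004 and 0.0115 m) or (horizontal distance between pin2_collar and bracket0_hole below 0.003 m and angle between the z axis of pin2 and the z axis of bracket0, either way round below 0.06 rad and z of pin2_collar in the frame of bracket0 between 0.004 and 0.0115 m)) and ((horizontal distance between bracket1_hole and jig_hole0 below 0.003 m and horizontal distance between bracket1_hole and backplate0_hole below 0.003 m and z of bracket1 in the frame of backplate0_hole between -0.003 and 0.002 m) or (horizontal distance between bracket1_hole and jig_hole1 below 0.003 m and horizontal distance between bracket1_hole and backplate1_hole below 0.003 m and z of bracket1 in the frame of backplate1_hole between -0.003 and 0.002 m) or (horizontal distance between bracket1_hole and jig_hole2 below 0.003 m and horizontal distance between bracket1_hole and backplate2_hole below 0.003 m and z of bracket1 in the frame of backplate2_hole between -0.003 and 0.002 m)) and ((horizontal distance between pin0_collar and bracket1_hole below 0.003 m and angle between the z axis of pin0 and the z axis of bracket1, either way round below 0.06 rad and z of pin0_collar in the frame of bracket1 between 0.004 and 0.0115 m) or (horizontal distance between pin1_collar and bracket1_hole below 0.003 m and angle between the z axis of pin1 and the z axis of bracket1, either way round below 0.06 rad and z of pin1_collar in the frame of bracket1 between 0.004 and 0.0115 m) or (horizontal distance between pin2_collar and bracket1_hole below 0.003 m and angle between the z axis of pin2 and the z axis of bracket1, either way round below 0.06 rad and z of pin2_collar in the frame of bracket1 between 0.004 and 0.0115 m)) and ((horizontal distance between bracket2_hole and jig_hole0 below 0.003 m and horizontal distance between bracket2_hole and backplate0_hole below 0.003 m and z of bracket2 in the frame of backplate0_hole between -0.003 and 0.002 m) or (horizontal distance between bracket2_hole and jig_hole1 below 0.003 m and horizontal distance between bracket2_hole and backplate1_hole below 0.003 m and z of bracket2 in the frame of backplate1_hole between -0.003 and 0.002 m) or (horizontal distance between bracket2_hole and jig_hole2 below 0.003 m and horizontal distance between bracket2_hole and backplate2_hole below 0.003 m and z of bracket2 in the frame of backplate2_hole between -0.003 and 0.002 m)) and ((horizontal distance between pin0_collar and bracket2_hole below 0.003 m and angle between the z axis of pin0 and the z axis of bracket2, either way round below 0.06 rad and z of pin0_collar in the frame of bracket2 between 0.004 and 0.0115 m) or (horizontal distance between pin1_collar and bracket2_hole below 0.003 m and angle between the z axis of pin1 and the z axis of bracket2, either way round below 0.06 rad and z of pin1_collar in the frame of bracket2 between 0.004 and 0.0115 m) or (horizontal distance between pin2_collar and bracket2_hole below 0.003 m and angle between the z axis of pin2 and the z axis of bracket2, either way round below 0.06 rad and z of pin2_collar in the frame of bracket2 between 0.004 and 0.0115 m))), for 0.2 s.
3. the air valve is fully open again (knob above 2.65 rad) (value of joint knob above 2.65 rad), for 0.2 s.
At the end, for the whole second after the job is handed in: Each bracket flat on a red plate in a nest, its hole within 3 mm of the jig's and the plate's; an upright pin (0.06 rad) centred in it within 3 mm, its collar at most 3.5 mm above the bracket; brackets and pins at rest; knob above 2.65 rad (all of step 2 and linear speed of each of bracket0, bracket1, bracket2, pin0, pin1, pin2 below 0.02 m/s and value of joint knob above 2.65 rad); the robot touches nothing.
It fails at once if the spray bottle is knocked over (angle between spray_bottle's own z axis and vertical above 0.5 rad).
It fails at once if the metal cup is knocked over (angle between metal_cup's own z axis and vertical above 0.5 rad).
Of bracket0, bracket1, bracket2 only 2 to 3 are there at a start; the rules pass over those that are not, and their reading is None.
At some moment in a run one of bracket0, bracket1, bracket2 may be knocked a few centimetres aside while the robot is not near it.
It also fails if it takes over 210 s, if anything falls off the work surface, if the arm or the gripper's body presses on something with over 40 N, if the wrist force passes 120 N, or if a joint passes its speed limit or range.

## Working session

There is one attempt and no reset: what is moved stays moved. The work goes in short steps, each a Python script; the robot and the scene stay as the last script left them, time stands still between calls to the robot, and variables do not carry over. Pictures are saved under pics/ and viewed, at most 14 in all, crops included, and the job is handed in when it is done.

```bash
ls; mkdir -p pics; python3 - <<'E'
from rig import robot
import cv2,numpy as np
for n in("scene","top"):
    im=robot.grab_frame(n); cv2.imwrite(f"pics/{n}0.png",cv2.resize(im[:,:,::-1],(800,600),interpolation=cv2.INTER_CUBIC))
    c=robot.camera_info(n); R=cv2.Rodrigues(np.array(c["rvec"]))[0]; print(n,c,-R.T@np.array(c["tvec"]).ravel())
print(robot.get_state())
E
```

```text
pics
scene {'fx': 364.99326167023537, 'fy': 364.99326167023537, 'cx': 257.5512224102358, 'cy': 200.70522755884517, 'rvec': array([ 2.47217133,  0.8227219 , -0.2128401 ]), 'tvec': array([-0.49863219, -0.25298362,  1.19098516])} [ 0.88999239 -0.38482     0.88932983]
top {'fx': 484.6503860843723, 'fy': 484.6503860843723, 'cx': 253.13926068192455, 'cy': 185.07427453706808, 'rvec': array([ 2.16715115, -2.18155575,  0.15756641]), 'tvec': array([-6.73865560e-05,  6.14307373e-01,  1.25758818e+00])} [0.46392865 0.03266716 1.32007751]
{'time': 0.1, 'qpos': array([-1.25450667,  0.41793365, -0.01034815,  1.61408709,  0.00470024,
        1.11070561, -0.05297877]), 'joint_vel': array([-4.94952080e-04, -4.99818943e-04, -2.02705351e-03, -1.70499228e-03,
        1.86789472e-05,  6.69517725e-04, -6.38285004e-04]), 'effort': array([ 2.05209639e-03, -8.52598429e+01,  6.39354419e-01, -4.26701117e+01,
       -4.88940964e-02,  1.62816339e-02,  1.34094066e-04]), 'ee_pos': array([0.2187452 , 0.58511189, 0.20178685]), 'tool_rot': array([[-9.36697880e-01,  3.50138509e-01, -3.24129319e-04],
       [ 3.50138653e-01,  9.36697282e-01, -1.06109269e-03],
       [-6.79183609e-05, -1.10741348e-03, -9.99999385e-01]]), 'force': array([-0.33684208,  0.42975005, -0.90879771]), 'moment': array([-0.01630659,  0.01187027,  0.02678815]), 'grasp_force': 0.0, 'opening': 0.09418523026873815}
```

View pics/scene0.png

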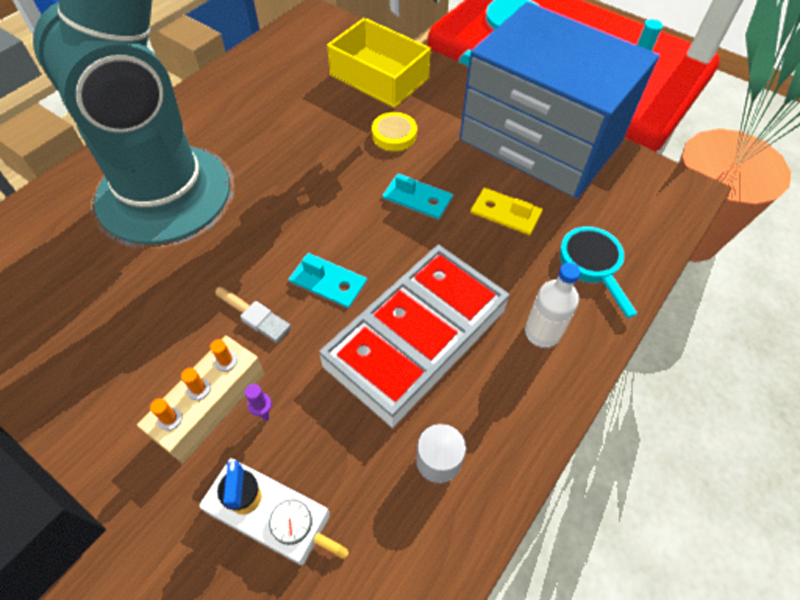

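View pics/top0.png

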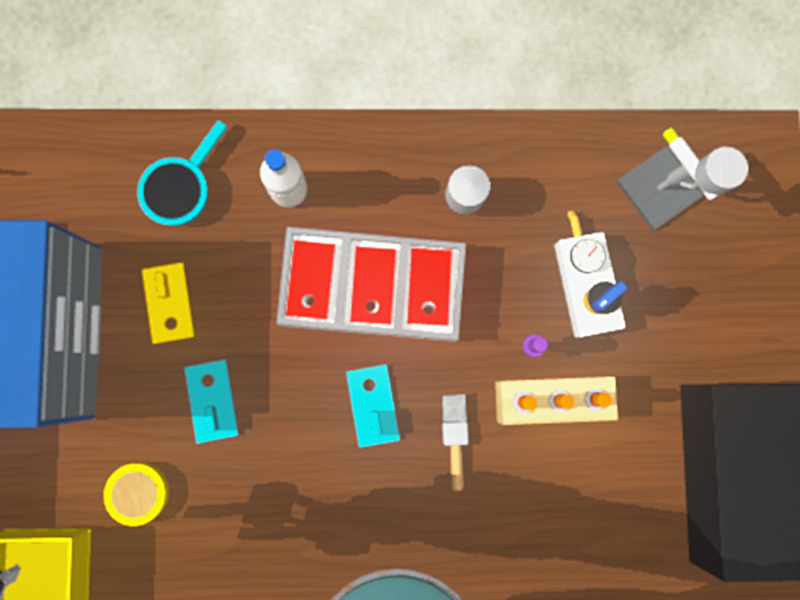

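Top view (800×600): two turquoise brackets, (210,402) and (373,405), with their holes on the far side. The jig is centred at about (372,283). Rack pins are at (525,402), (562,402) and (599,402), and the knob bar is at (607,297). The bottle is at (283,180) and the cup at (468,190). Next I compute coarse positions.

```bash
cat > h.py <<'E'
from rig import robot
import cv2,numpy as np
def unproj(c,u,v,z):
    R=cv2.Rodrigues(np.array(c["rvec"]))[0]; t=np.array(c["tvec"]).ravel(); o=-R.T@t
    d=R.T@np.array([(u-c["cx"])/c["fx"],(v-c["cy"])/c["fy"],1.]); return (o+d*(z-o[2])/d[2])[:2]
def proj(c,P):
    K=np.array([[c["fx"],0,c["cx"]],[0,c["fy"],c["cy"]],[0,0,1.]])
    return cv2.projectPoints(np.array(P,float).reshape(-1,1,3),np.array(c["rvec"]),np.array(c["tvec"]),K,None)[0][:,0]
def hsv(im,lo,hi): return cv2.inRange(cv2.cvtColor(im,cv2.COLOR_RGB2HSV),np.array(lo),np.array(hi))
CY=((80,120,90),(98,255,255)); RED=((0,180,120),(6,255,255)); OR=((7,180,150),(17,255,255)); BLUE=((104,150,60),(118,255,255))
def blobs(m,amin=40):
    n,l,s,c=cv2.connectedComponentsWithStats(m)
    return [(s[i][4],c[i],cv2.minAreaRect(np.argwhere(l==i)[:,::-1].astype(np.float32))) for i in range(1,n) if s[i][4]>=amin]
def down(yaw): # tool x axis at yaw, z down; y = z cross x
    x=np.array([np.cos(yaw),np.sin(yaw),0]); z=np.array([0,0,-1.]); return np.column_stack([x,np.cross(z,x),z])
def shot(n,name):
    c=robot.camera_info(n); im=robot.grab_frame(n); cv2.imwrite(f"pics/{name}.png",cv2.resize(im[:,:,::-1],(800,600),interpolation=cv2.INTER_CUBIC)); return im,c
E
python3 - <<'E'
from h import *
np.set_printoptions(precision=4,suppress=True)
c=robot.camera_info("top"); im=robot.grab_frame("top")
for nm,k,z,a in(("cy",CY,.008,200),("red",RED,.053,300),("or",OR,.1,20),("bl",BLUE,.12,30)):
    for A,ce,r in blobs(hsv(im,*k),a):
        p=cv2.boxPoints(r); print(nm,A,ce,unproj(c,*ce,z),[unproj(c,*q,z) for q in p])
for nm,u,v,z in(("cup",468,175,.095),("cupbase",468,205,0),("botl",275,160,.19),("jigc",372,283,.05),("knob",607,297,.115),("h1",369,385,.008),("h0",207,380,.008),("purple",535,345,.05),("jig",291,230,.057),("jig",466,243,.057),("jig",459,339,.057),("jig",279,324,.057)):
    print(nm,unproj(c,u/1.5625,v/1.5625,z))
w=robot.camera_info("wrist");R=cv2.Rodrigues(w["rvec"])[0];s=robot.get_state()
print("wrist in tool: pos",s["tool_rot"].T@(-R.T@np.ravel(w["tvec"])-s["ee_pos"]),"R",s["tool_rot"].T@R.T,w["fx"],w["cx"],w["cy"])
E
```

```text
cy 772 [117.4663 113.7642] [0.8171 0.3671] [array([0.8109, 0.4697]), array([0.9233, 0.3036]), array([0.8193, 0.2375]), array([0.7091, 0.4033])]
cy 1253 [134.8811 257.2243] [0.4257 0.3116] [array([0.4861, 0.3592]), array([0.4973, 0.2891]), array([0.369 , 0.2655]), array([0.3583, 0.3349])]
cy 1229 [238.3605 260.0228] [0.4158 0.0363] [array([0.4756, 0.0823]), array([0.4873, 0.0129]), array([ 0.3591, -0.0089]), array([0.3479, 0.0598])]
red 1130 [198.3442 177.9947] [0.6318 0.1403] [array([0.5716, 0.18  ]), array([0.6967, 0.1673]), array([0.689 , 0.1009]), array([0.5639, 0.1144])]
red 1099 [238.3885 181.333 ] [0.6224 0.0351] [array([0.5604, 0.0726]), array([0.6852, 0.0629]), array([ 0.6799, -0.0027]), array([0.555 , 0.0078])]
red 1108 [274.4729 182.3403] [ 0.6193 -0.06  ] [array([ 0.557 , -0.0231]), array([ 0.6823, -0.0313]), array([ 0.6784, -0.0975]), array([ 0.553 , -0.0885])]
or 26 [357.2692 255.9615] [ 0.4265 -0.262 ] [array([ 0.4339, -0.2566]), array([ 0.4338, -0.2692]), array([ 0.4164, -0.2686]), array([ 0.4165, -0.256 ])]
or 32 [381.0938 255.125 ] [ 0.428  -0.3223] [array([ 0.4359, 
[... 277 characters left out ...]
5] [array([0.3967, 0.6099]), array([0.7178, 0.6265]), array([0.7176, 0.548 ]), array([0.396 , 0.5337])]
bl 107 [391.8131 187.8318] [ 0.5957 -0.3502] [array([ 0.5812, -0.3217]), array([ 0.617 , -0.3638]), array([ 0.6058, -0.3732]), array([ 0.5701, -0.3312])]
cup [ 0.798  -0.1246]
cupbase [ 0.769  -0.1357]
botl [0.7958 0.1827]
jigc [0.6234 0.0359]
knob [ 0.5906 -0.3431]
h1 [0.452 0.042]
h0 [0.4629 0.3187]
purple [ 0.5169 -0.2378]
jig [0.7133 0.1723]
jig [ 0.6901 -0.1238]
jig [ 0.5275 -0.1089]
jig [0.5545 0.1909]
wrist in tool: pos [ 0.0662 -0.0003 -0.1824] R [[-0.0013 -0.9732 -0.2299]
 [ 1.     -0.0013 -0.0004]
 [ 0.0001 -0.2299  0.9732]] 316.5476818973037 257.12902579132424 188.38175561126369
```

```bash
python3 - <<'E'
from h import *
np.set_printoptions(precision=3,suppress=True)
s=robot.get_state(); p=s["ee_pos"]
robot.move_linear([p[0],p[1],.36])
for y in np.arange(-3.1,3.2,.5):
    print(round(y,2),[ (lambda q: None if q is None else np.round(q,2))(robot.ik(P,down(y))) for P in([.59,-.345,.12],)])
robot.move_ptp([.41,.3,.36],down(3.0)); i,c=shot("wrist","w_b0"); 
print(robot.get_state()["qpos"])
robot.move_ptp([.57,.03,.36],down(3.0)); i,c=shot("wrist","w_jig")
print(robot.get_state()["qpos"])
robot.move_ptp([.59,-.345,.30],down(-.87)); i,c=shot("wrist","w_knob")
print(robot.get_state()["qpos"],robot.get_state()["time"])
E
```

```text
-3.1 [array([-0.08,  0.78,  0.9 ,  1.55, -0.65,  1.14,  2.57])]
-2.6 [array([ 0.96,  0.71, -0.73,  1.51,  0.51,  1.12,  2.24])]
-2.1 [array([-0.16,  0.88,  1.08,  1.55, -0.81,  1.21, -2.61])]
-1.6 [array([-0.16,  0.88,  1.08,  1.55, -0.81,  1.21, -2.11])]
-1.1 [array([-0.16,  0.88,  1.08,  1.55, -0.81,  1.21, -1.61])]
-0.6 [array([-0.16,  0.88,  1.08,  1.55, -0.81,  1.21, -1.11])]
-0.1 [array([ 0.  ,  0.72,  0.74,  1.54, -0.52,  1.09, -0.8 ])]
0.4 [array([ 0.  ,  0.72,  0.74,  1.54, -0.53,  1.09, -0.3 ])]
0.9 [array([ 0.  ,  0.72,  0.74,  1.54, -0.52,  1.09,  0.2 ])]
1.4 [array([ 0.01,  0.71,  0.73,  1.54, -0.52,  1.09,  0.69])]
1.9 [array([ 0.03,  0.7 ,  0.7 ,  1.54, -0.49,  1.08,  1.17])]
2.4 [array([ 0.07,  0.68,  0.63,  1.54, -0.44,  1.06,  1.63])]
2.9 [array([ 0.03,  0.7 ,  0.69,  1.54, -0.49,  1.08,  2.17])]
[-0.834  0.091  0.151  1.679 -0.014  1.373  0.75 ]
[-0.465  0.226  0.436  1.544 -0.097  1.393  1.409]
[-0.146  0.672  1.081  1.35  -0.586  1.456 -1.537] 6.5917
```

View pics/w_knob.png

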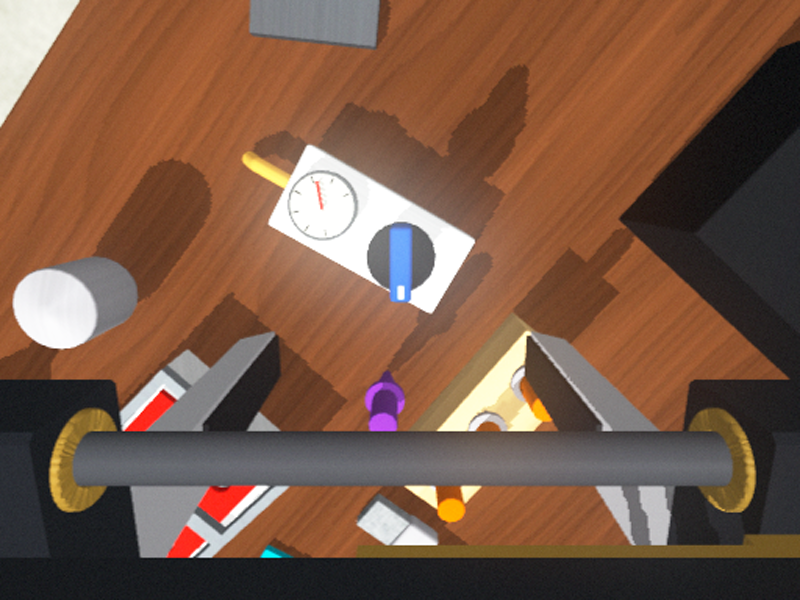

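View pics/w_jig.png

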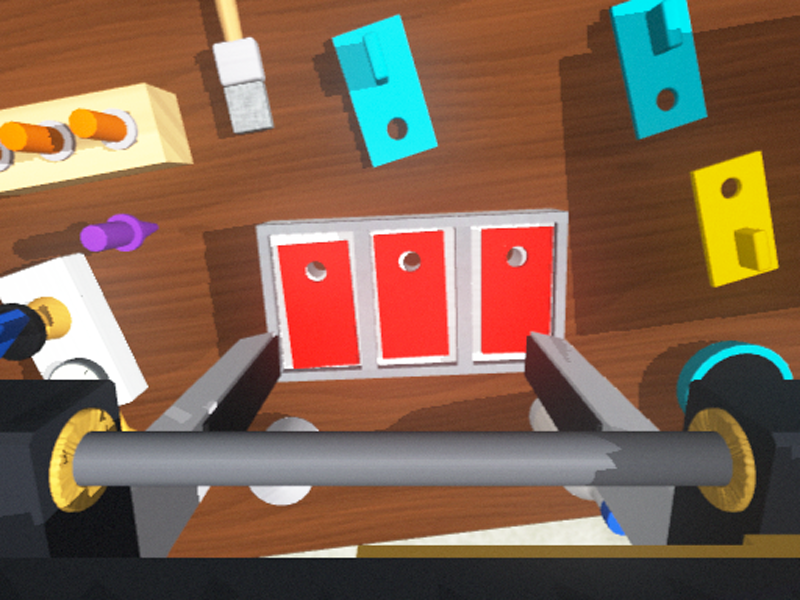

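Wrist view: the knob bar is vertical at (400,265) on a disc centred at (401,258). In the jig view the holes are at (316,270), (410,261) and (516,256), and the jig's outer top corners are at about (259,227) and (567,213). Gripping the knob now.

```bash
python3 - <<'E'
from h import *
np.set_printoptions(precision=4,suppress=True)
S=1.5625
im,c=shot("wrist","k1")
for A,ce,r in blobs(hsv(im,(104,150,60),(118,255,255)),30): print(A,ce*S,cv2.boxPoints(r)*S)
print("disc",unproj(c,401/S,258/S,.097),"bar ends",unproj(c,400.5/S,302/S,.132),unproj(c,400.5/S,227/S,.132))
s=robot.get_state()
d=unproj(c,401/S,258/S,.097)
P=robot.ik
yaw=2.27
robot.move_ptp([d[0],d[1],.22],down(yaw)); im,c=shot("wrist","k2")
print(robot.get_state()["qpos"], [ (lambda q:None if q is None else q[6])(robot.ik([d[0],d[1],.11],down(y))) for y in (2.27,1.3,.3,-.6)])
E
```

```text
146 [399.4435 285.8305] [[390.625  271.875 ]
 [407.8125 271.875 ]
 [407.8125 300.    ]
 [390.625  300.    ]]
disc [ 0.5938 -0.3483] bar ends [ 0.5766 -0.3275] [ 0.6117 -0.3692]
[ 0.2454  0.5392  0.3602  1.4274 -0.1946  1.2102  1.3261] [np.float64(1.354471183914739), np.float64(0.4855536915579783), np.float64(-0.3952627531575022), np.float64(-1.1870343276144162)]
```

View pics/k2.png

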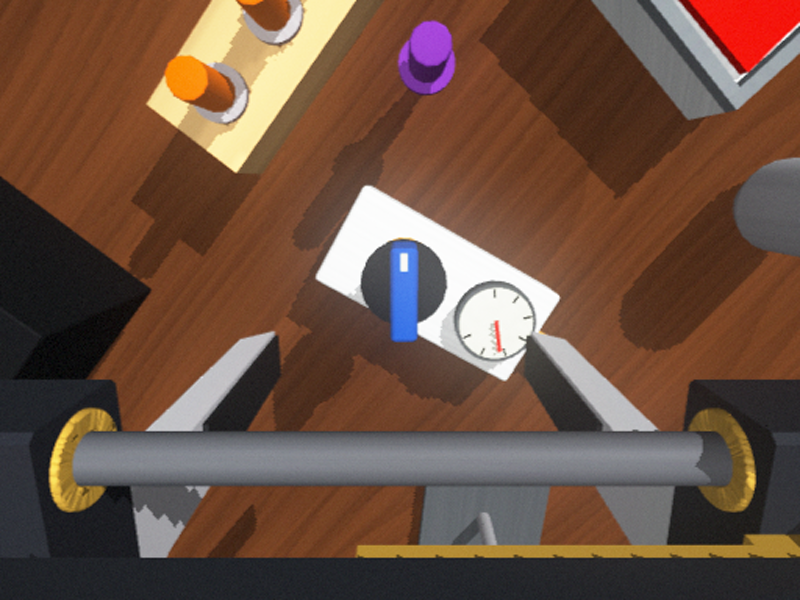

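The bar is at (404,291) and the disc at (404,282), with the bar aligned to the tool. I'll lower, grip and turn clockwise until it stops.

```bash
cat > turn.py <<'E'
from h import *
def turn(xy,yaw,z,sgn,n,step=.2,lim=1.0):
    m0=robot.get_state()["moment"][2]; tot=0
    for k in range(n):
        tot+=sgn*step
        robot.move_linear([xy[0],xy[1],z+.005*tot],velocity=.05,frame=down(yaw+tot))
        s=robot.get_state(); dm=s["moment"][2]-m0
        print(round(tot,2),np.round(dm,2),np.round(s["force"],1),round(s["time"],2),round(s["grasp_force"],1),np.round(s["qpos"][6],2))
        if abs(dm)>lim: break
    return tot
E
python3 - <<'E'
from turn import *
np.set_printoptions(precision=4,suppress=True)
S=1.5625
c=robot.camera_info("wrist")
print(unproj(c,404/S,282/S,.098),unproj(c,404/S,291/S,.132))
xy=(unproj(c,404/S,282/S,.098)+unproj(c,404/S,291/S,.132))/2
robot.gripper_to(.05)
yaw=2.27
robot.move_linear([*xy,.135],frame=down(yaw))
print(robot.move_linear([*xy,.122],velocity=.05,threshold=8))
robot.gripper_to(0)
s=robot.get_state(); print(s["ee_pos"],s["opening"],s["force"],s["moment"],s["time"])
np.save("knob.npy",np.array([*xy,yaw]))
turn(xy,yaw,.122,-1,15)
E
```

```text
[ 0.5932 -0.3461] [ 0.5918 -0.3446]
False
[ 0.5925 -0.3454  0.1221] 0.015583243058311214 [-0.1623  0.2795  0.7255] [-0.071   0.0044 -0.0052] 11.8083
-0.2 -0.03 [1.9 0.1 0.1] 12.16 30.0 1.18
-0.4 -0.04 [5.7 1.2 0. ] 12.51 30.0 1.0
-0.6 -0.06 [ 6.9  2.1 -0.8] 12.86 30.0 0.83
-0.8 -0.03 [ 9.   1.  -2.2] 13.21 30.0 0.65
-1.0 -0.05 [10.7  0.1 -3.9] 13.56 30.0 0.48
-1.2 -0.01 [12.3 -1.3 -4.3] 13.91 30.0 0.3
-1.4 -0.05 [14.5 -2.9 -5.3] 14.26 30.0 0.13
-1.6 0.0 [15.9 -3.8 -7.1] 14.61 30.0 -0.05
-1.8 -0.02 [16.1 -5.6 -7.1] 14.96 30.0 -0.22
-2.0 -0.02 [17.8 -7.7 -6.7] 15.31 30.0 -0.39
-2.2 0.19 [13.2 -5.8 -0.5] 15.66 29.4 -0.57
-2.4 0.44 [ 6.2 -4.9 10.9] 16.01 29.6 -0.74
-2.6 0.68 [10.4 -4.2 13.6] 16.36 31.4 -0.92
-2.8 2.12 [ 7.8 -2.4 23.8] 16.71 60.8 -1.09
```

```bash
python3 - <<'E'
from h import *
np.set_printoptions(precision=4,suppress=True)
x,y,yaw=np.load("knob.npy")
p=robot.get_state()["ee_pos"]
robot.gripper_to(.05); robot.move_linear([p[0],p[1],.23])
im,c=shot("wrist","k3"); print(robot.get_state()["time"])
E
```

```text
18.3083
```

View pics/k3.png

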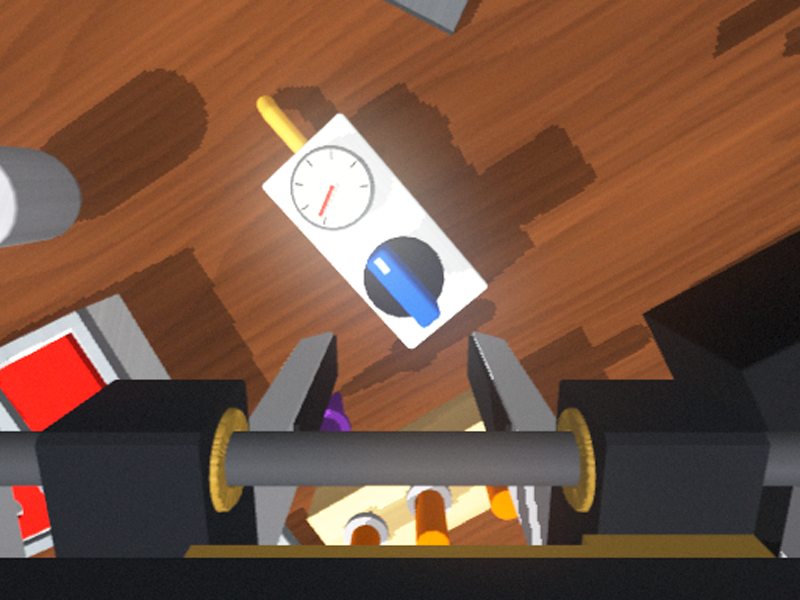

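The bar now lies parallel to the manifold, at world yaw of about 0.2, and it hit the stop, so the valve is shut. Next comes a jig view and a view of the first bracket.

```bash
python3 - <<'E'
from h import *
np.set_printoptions(precision=4,suppress=True)
robot.move_linear([.55,-.3,.38])
robot.gripper_to(.06)
robot.move_ptp([.53,.033,.36],down(-.08)); im,c=shot("wrist","j2"); np.save("j2c.npy",c)
q=robot.get_state()["qpos"];print(q)
for A,ce,r in blobs(hsv(im,*RED),600):
    print("red",A,[unproj(c,*p,.053) for p in cv2.boxPoints(r)])
robot.move_ptp([.37,.03,.28],down(.18)); im,c=shot("wrist","b2")
print(robot.get_state()["qpos"],robot.get_state()["time"])
for A,ce,r in blobs(hsv(im,*CY),600):
    print("cy",A,r,[unproj(c,*p,.008) for p in cv2.boxPoints(r)])
E
```

```text
[-1.0959  0.265   1.2005  1.65   -0.2502  1.3987 -1.5171]
red 3997 [array([ 0.558 , -0.0202]), array([ 0.6874, -0.0321]), array([ 0.6798, -0.0995]), array([ 0.5497, -0.0919])]
red 4041 [array([0.6993, 0.1665]), array([0.6947, 0.0978]), array([0.5658, 0.1112]), array([0.5707, 0.1844])]
red 3896 [array([0.6879, 0.0619]), array([ 0.6824, -0.0043]), array([0.5554, 0.0049]), array([0.5613, 0.0752])]
[-1.2554 -0.3206  0.9011  2.0963  0.2633  1.259  -1.8553] 22.2417
cy 5205 ((61.98634338378906, 81.38395690917969), (105.79974365234375, 54.91538619995117), 83.2901611328125) [array([0.4865, 0.3573]), array([0.507 , 0.2867]), array([0.3729, 0.2623]), array([0.3502, 0.338 ])]
cy 4507 ((259.0, 125.49998474121094), (49.99999237060547, 92.99998474121094), -0.0) [array([0.3488, 0.0597]), array([0.476 , 0.0803]), array([0.4881, 0.013 ]), array([ 0.3616, -0.0121])]
cy 2021 ((218.5, 329.5), (35.0, 107.0), 90.0) [array([0.1013, 0.1333]), array([ 0.1318, -0.0378]), array([ 0.0668, -0.0501]), array([0.0355, 0.126 ])]
```

View pics/j2.png

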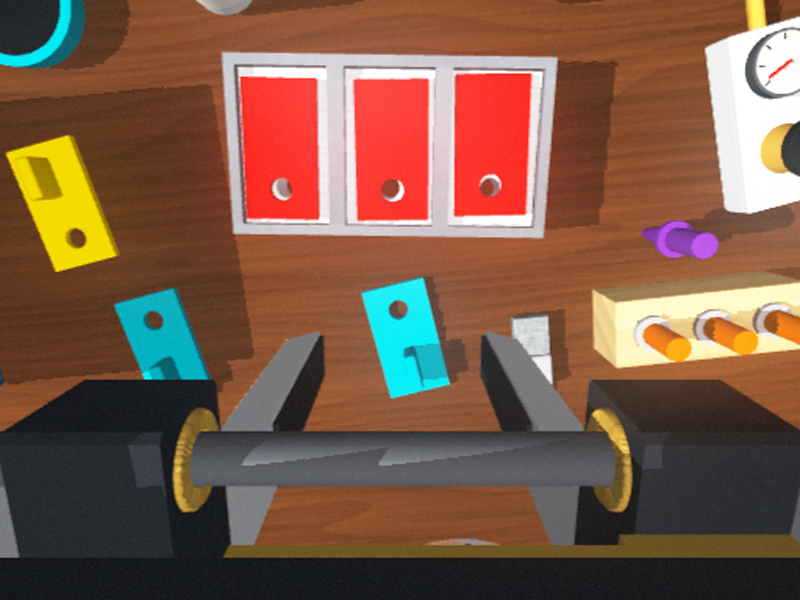

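View pics/b2.png

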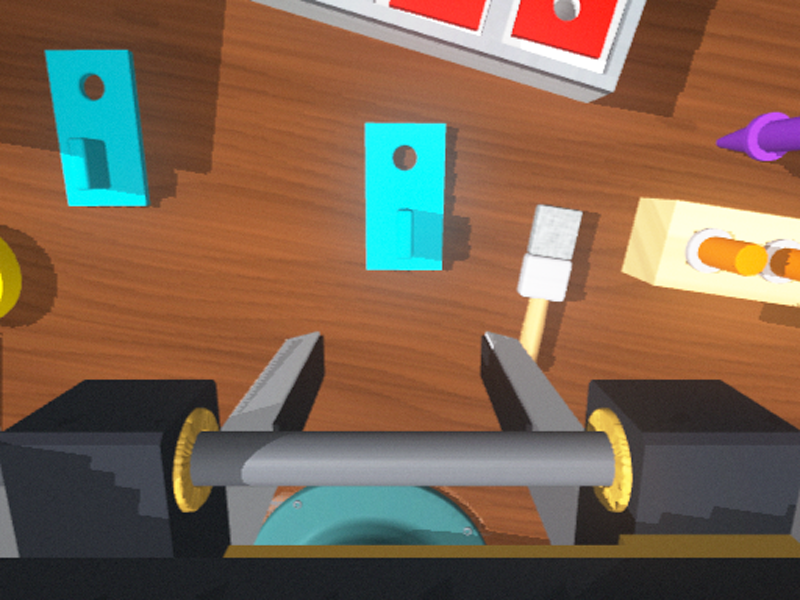

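B is square to the tool at yaw 0.18, with its plate from (365,123) to (445,270). The jig's outer top corners are (222,53), (556,57), (543,237) and (234,233). I'll fit the jig pose and then place B in nest 0.

```bash
cat > place.py <<'E'
from h import *
from scipy.optimize import least_squares
np.set_printoptions(precision=4,suppress=True)
S=1.5625
def rot(a): return np.array([[np.cos(a),-np.sin(a)],[np.sin(a),np.cos(a)]])
def jig2w(p): J=np.load("jig.npy"); return J[:2]+rot(J[2])@np.array(p,float)
def pick_place(cen,ang,nest,yawg):
    """cen: bracket centre, ang: direction web->hole; nest index"""
    web=np.array(cen)-.029*np.array([np.cos(ang),np.sin(ang)])
    robot.move_linear([*web,.12],velocity=.25,frame=down(ang)); robot.move_linear([*web,.045],velocity=.15)
    print("hit",robot.move_linear([*web,.030],velocity=.05,threshold=6)); robot.gripper_to(0)
    s=robot.get_state(); print(s["opening"],s["grasp_force"],s["ee_pos"]); gz=s["ee_pos"][2]
    robot.move_linear([*web,.24],velocity=.25)
    J=np.load("jig.npy"); t=jig2w([.029,[-.1,0,.1][nest]]); y=J[2]+np.pi
    robot.move_ptp([*t,.24],down(y)); s=robot.get_state(); print("over",s["qpos"],s["opening"],s["time"])
    robot.move_linear([*t,gz+.075],velocity=.2,frame=down(y))
    print("contact",robot.move_linear([*t,gz+.051],velocity=.03,threshold=5),robot.get_state()["ee_pos"],gz)
    robot.gripper_to(.05)
    robot.move_linear([*t,.25],velocity=.25)
E
python3 - <<'E'
from place import *
c=np.load("j2c.npy",allow_pickle=True).item()
px=np.array([(222,53),(556,57),(543,237),(234,233)])/S
L=np.array([(.082,.152),(.082,-.152),(-.082,-.152),(-.082,.152)])
W=lambda x,z:np.c_[L@rot(x[2]).T+x[:2],np.full(4,z)]
for z in(.045,.057):
    r=least_squares(lambda x:(proj(c,W(x,z))-px).ravel(),[.62,.03,-.08]); print(z,r.x,r.fun*S)
np.save("jig.npy",r.x)
for i,p in enumerate([(490,186),(392,189),(282,189)]): print("platehole",i,unproj(c,p[0]/S,p[1]/S,.053),"jighole",jig2w([-.036,[-.1,0,.1][i]]))
pick_place([.4183,.0356],.177,0,0)
im,c=shot("wrist","p0"); print(robot.get_state()["time"])
E
```

```text
0.045 [ 0.6253  0.036  -0.0946] [ 3.557   1.1908 -3.1928  1.2326 -3.3534 -2.2063  2.9434 -1.6113]
0.057 [ 0.6241  0.0358 -0.0945] [-0.599  -0.5515  0.9785 -0.4345  0.2033  0.3996 -0.6112  0.9462]
platehole 0 [ 0.5816 -0.0585] jighole [ 0.5788 -0.0604]
platehole 1 [0.5867 0.0362] jighole [0.5882 0.0392]
platehole 2 [0.5956 0.1424] jighole [0.5977 0.1387]
hit False
0.014099836631762688 29.999848008155823 [0.3898 0.0305 0.03  ]
over [-0.3995  0.4917  0.6497  1.5289 -0.3085  1.2252  1.7744] 0.01357626334495707 30.0167
contact True [ 0.6434 -0.0665  0.0829] 0.03001498705731915
33.1333
```

View pics/p0.png

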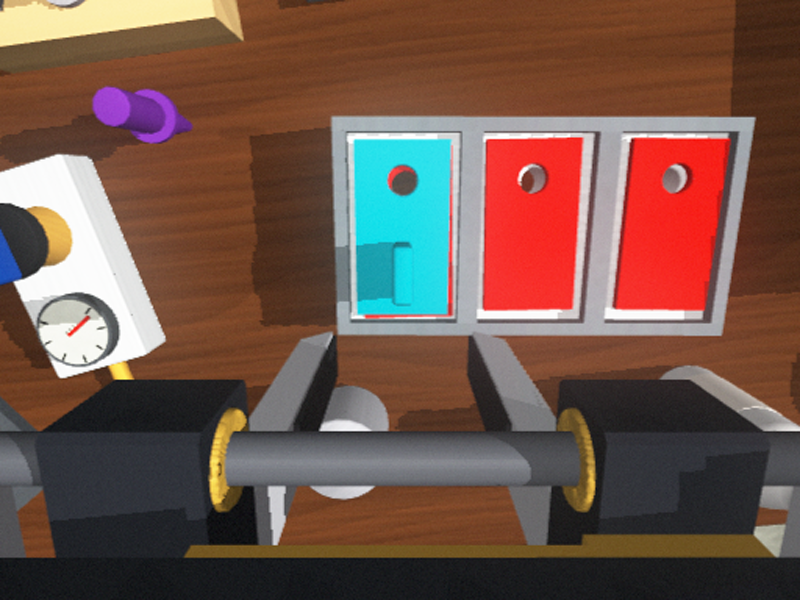

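B sits in nest 0, square, with its hole at (402,180). Next is bracket A into nest 2.

```bash
python3 - <<'E'
from place import *
robot.move_linear([.60,.03,.30],velocity=.25)
robot.move_ptp([.37,.30,.26],down(.185)); im,c=shot("wrist","b3")
best=None
for A,ce,r in blobs(hsv(im,*CY),1500):
    p=np.array([unproj(c,*q,.008) for q in cv2.boxPoints(r)]); cen=p.mean(0)
    e=[p[(i+1)%4]-p[i] for i in range(4)]; l=max(e,key=np.linalg.norm); sh=min(e,key=np.linalg.norm); l=l*np.sign(l[0])
    print(A,cen,np.linalg.norm(l),np.linalg.norm(sh),np.arctan2(l[1],l[0]))
    if abs(np.linalg.norm(l)-.13)<.012 and abs(np.linalg.norm(sh)-.07)<.01 and np.hypot(*(cen-[.428,.312]))<.08: best=(cen,np.arctan2(l[1],l[0]))
print(best,robot.get_state()["qpos"][6])
if best is not None:
    pick_place(*best,2,0); shot("wrist","p1"); print(robot.get_state()["time"])
E
```

```text
5000 [0.4294 0.3113] 0.1294106092632129 0.06855909391749851 0.20226157627108426
(array([0.4294, 0.3113]), np.float64(0.20226157627108426)) -2.0094714345398255
hit False
0.013729972977395916 29.998907446861267 [0.401  0.3055 0.03  ]
over [-0.5219  0.5056  0.4096  1.4425 -0.2058  1.2359  1.3859] 0.013737582858638402 43.2333
contact True [0.6622 0.1326 0.0829] 0.030024843189363642
46.35
```

View pics/p1.png

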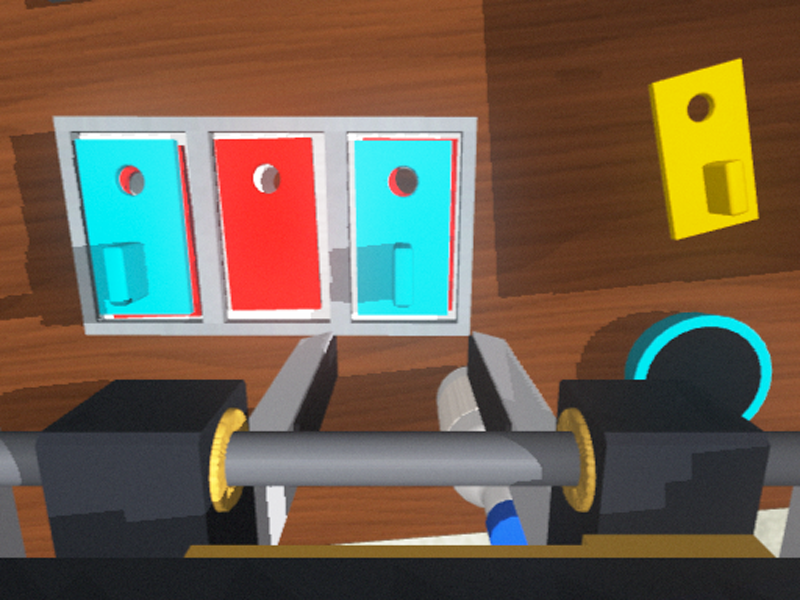

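Both brackets lie flat in nests 2 and 0, with their holes visible. Next, the pins.

```bash
python3 - <<'E'
from place import *
robot.move_linear([.60,.03,.30],velocity=.25)
J=np.load("jig.npy")
robot.move_ptp([.38,-.26,.25],down(J[2])); im,c=shot("wrist","r1"); np.save("r1c.npy",c)
print(robot.get_state()["qpos"],robot.get_state()["time"])
E
```

```text
[-0.4707  0.1033  1.0809  1.9705 -0.1008  1.1242 -1.0125] 49.3
```

View pics/r1.png

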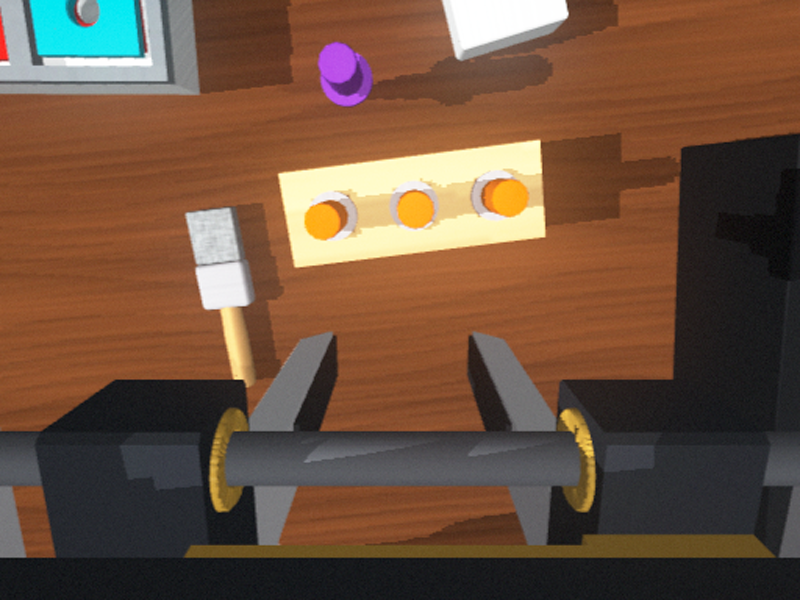

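Handle tops are at (323,221), (415,210) and (508,197). Taking the left one to nest 2 first.

```bash
cat > pin.py <<'E'
from place import *
def pin(px,nest,look=None):
    c=np.load("r1c.npy",allow_pickle=True).item(); J=np.load("jig.npy")
    t=unproj(c,px[0]/S,px[1]/S,.116); robot.gripper_to(.045)
    robot.move_linear([*t,.15],velocity=.2,frame=down(J[2]))
    print("hit",robot.move_linear([*t,.093],velocity=.08,threshold=6)); robot.gripper_to(0)
    s=robot.get_state(); print("grip",t,s["opening"],s["grasp_force"],s["ee_pos"])
    robot.move_linear([*t,.235],velocity=.2); h=jig2w([-.036,[-.1,0,.1][nest]])
    robot.move_linear([*h,.235],velocity=.25)
    robot.move_linear([*h,.16],velocity=.2)
    if look: shot("wrist",look)
    f0=robot.get_state()["force"]; xy=h.copy()
    for z in np.append(np.arange(.154,.093,-.006),[.0915]):
        hit=robot.move_linear([*xy,z],velocity=.05,threshold=30); s=robot.get_state(); f=s["force"]-f0
        print(round(z,4),hit,np.round(f,1),np.round(s["ee_pos"],4),round(s["opening"],4))
        if hit: break
        xy=xy+np.clip(f[:2]*1e-4,-.0008,.0008)  # yield sideways to the hole
    return xy
E
python3 - <<'E'
from pin import *
pin((323,221),2); print(robot.get_state()["time"])
E
```

```text
hit False
grip [ 0.4242 -0.2141] 0.023289706634524343 29.88444060087204 [ 0.4243 -0.214   0.0931]
0.154 False [ 0.9  0.9 -1.6] [0.5979 0.1388 0.1545] 0.0232
0.148 False [ 0.6  0.8 -1.8] [0.5976 0.1389 0.1478] 0.0233
0.142 False [-0.1  0.7 -1.3] [0.5976 0.1389 0.1416] 0.0235
0.136 False [ 0.8  0.3 -0.5] [0.5976 0.1389 0.1356] 0.0237
0.13 False [ 0.3  0.6 -0.7] [0.5977 0.139  0.1296] 0.0231
0.124 False [ 0.6  0.4 -0.7] [0.5977 0.139  0.1236] 0.0232
0.118 False [ 0.1  1.1 -0.9] [0.5978 0.1391 0.1177] 0.0232
0.112 False [-0.4  1.8 -0.8] [0.5978 0.1393 0.1117] 0.0232
0.106 False [ 1.1  1.2 -0.6] [0.5978 0.1394 0.1057] 0.0235
0.1 False [ 0.8  0.3 -0.5] [0.5979 0.1394 0.0996] 0.0232
0.094 False [ 0.7 -1.3 -1.2] [0.598  0.1393 0.0936] 0.0234
0.0915 False [1.  1.3 3.6] [0.5985 0.1397 0.0918] 0.0231
57.9917
```

```bash
cat >> pin.py <<'E'
def finish():
    p=robot.get_state()["ee_pos"]; print("press",robot.move_linear([p[0],p[1],.087],velocity=.03,threshold=12),robot.get_state()["ee_pos"])
    robot.gripper_to(.045); robot.move_linear([p[0],p[1],.25],velocity=.2)
E
python3 - <<'E'
from pin import *
finish()
robot.move_linear([.45,-.2,.25],velocity=.3)
pin((415,210),0); finish()
p=robot.get_state()["ee_pos"]; robot.move_linear([.49,.04,.30],velocity=.25)
shot("wrist","f1"); print(robot.get_state()["time"])
E
```

```text
press True [0.6001 0.14   0.0893]
hit False
grip [ 0.4255 -0.2728] 0.023087659739286986 29.99736338853836 [ 0.4257 -0.2728  0.0932]
0.154 False [ 1.   0.6 -0. ] [ 0.579  -0.0604  0.1545] 0.0232
0.148 False [1.1 0.3 0.1] [ 0.5787 -0.0603  0.1477] 0.0231
0.142 False [-0.3 -0.1 -0.1] [ 0.5788 -0.0603  0.1416] 0.0234
0.136 False [ 0.3 -0.5  0.1] [ 0.5788 -0.0603  0.1357] 0.0233
0.13 False [0.6 0.5 0.1] [ 0.5788 -0.0603  0.1297] 0.0233
0.124 False [ 0.8 -0.3 -0.3] [ 0.5789 -0.0603  0.1237] 0.0236
0.118 False [ 1.3  0.2 -0.6] [ 0.579  -0.0604  0.1177] 0.0236
0.112 False [ 0.4  0.5 -0.1] [ 0.5791 -0.0603  0.1117] 0.0231
0.106 False [1.5 0.9 0.2] [ 0.5791 -0.0602  0.1057] 0.0233
0.1 False [ 0.6  0.3 -0.2] [ 0.5793 -0.0602  0.0997] 0.0233
0.094 False [ 0.9 -0.   0. ] [ 0.5793 -0.0602  0.0937] 0.0235
0.0915 False [ 0.1 -0.1  5.8] [ 0.58   -0.0601  0.0918] 0.0229
press True [ 0.5815 -0.0602  0.0893]
71.6667
```

View pics/f1.png

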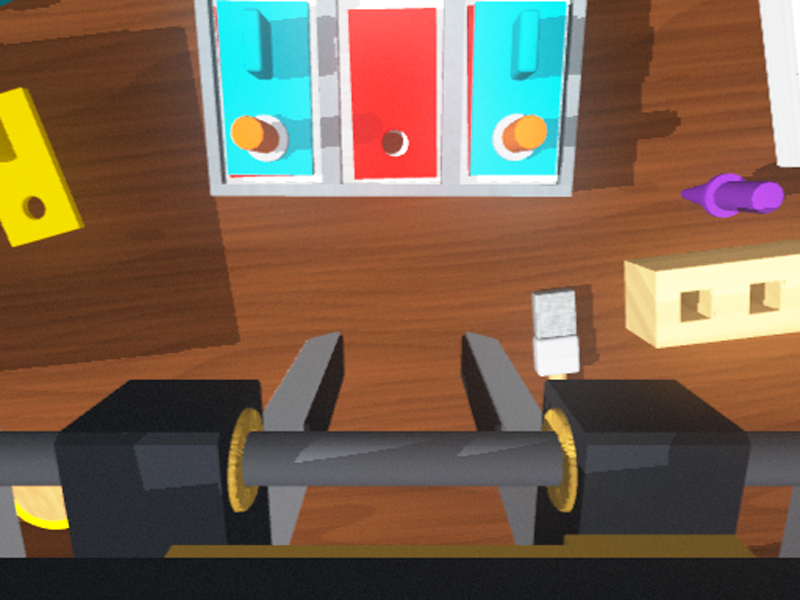

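Both pins are home: the handles look upright and the collars bottomed at the expected height. Now reopening the valve.

```bash
python3 - <<'E'
from turn import *
xy=np.array([.5938,-.3470]); yaw=.2
robot.move_linear([.55,-.25,.30],velocity=.25)
robot.move_ptp([*xy,.22],down(yaw)); robot.gripper_to(.045)
print(robot.get_state()["qpos"][6])
robot.move_linear([*xy,.125],velocity=.1); print(robot.move_linear([*xy,.109],velocity=.04,threshold=8))
robot.gripper_to(0); s=robot.get_state(); print(s["opening"],s["force"],s["moment"])
turn(xy,yaw,.109,1,15,lim=.5)
E
```

```text
-0.5361213053701825
False
0.015513483554855384 [ 0.73748219 -1.20978545 -0.58246632] [-0.47541059 -0.0617394  -0.10101705]
0.2 0.16 [ 0.9 -2.8  0.2] 76.38 30.0 -0.31
0.4 0.1 [ 1.5 -4.   1.4] 76.73 30.0 -0.14
0.6 0.14 [ 1.6 -3.8  2.2] 77.08 30.0 0.04
0.8 0.13 [ 1.6 -4.7  2.1] 77.43 30.0 0.21
1.0 0.12 [ 1.8 -5.7  3.2] 77.78 30.0 0.38
1.2 0.17 [ 2.5 -4.4  3. ] 78.13 30.0 0.56
1.4 0.11 [ 2.3 -4.9  3.4] 78.48 30.0 0.73
1.6 0.11 [ 2.4 -5.3  3.5] 78.83 30.0 0.91
1.8 0.14 [ 2.4 -4.4  3.9] 79.18 30.0 1.08
2.0 0.12 [ 3.  -4.6  4.5] 79.53 30.0 1.26
2.2 0.17 [ 3.5 -3.9  2.6] 79.88 30.0 1.43
2.4 0.09 [ 3.4 -5.1  2.7] 80.23 30.0 1.61
2.6 0.08 [ 3.4 -4.9  3.6] 80.58 30.0 1.79
2.8 0.11 [ 2.9 -4.3  4.3] 80.93 30.0 1.96
3.0 -0.41 [-0.1 -3.7 -1.7] 81.28 30.7 2.14
```

```bash
python3 - <<'E'
from turn import *
p=robot.get_state()["ee_pos"]
robot.move_linear(p,velocity=.05,frame=down(3.3)); print(robot.get_state()["moment"])
robot.gripper_to(.05); robot.move_linear([p[0],p[1],.26],velocity=.15)
shot("wrist","k5")
robot.move_linear([.50,-.1,.36],velocity=.25); shot("scene","s9"); print(robot.get_state()["time"])
a=cv2.imread("pics/k5.png"); b=cv2.imread("pics/s9.png"); cv2.imwrite("pics/both.png",np.hstack([cv2.resize(a[:450],(400,300)),cv2.resize(b[150:,100:700],(400,300))]))
E
```

```text
[-0.90473881 -0.20759379 -0.95738477]
84.65
```

View pics/both.png

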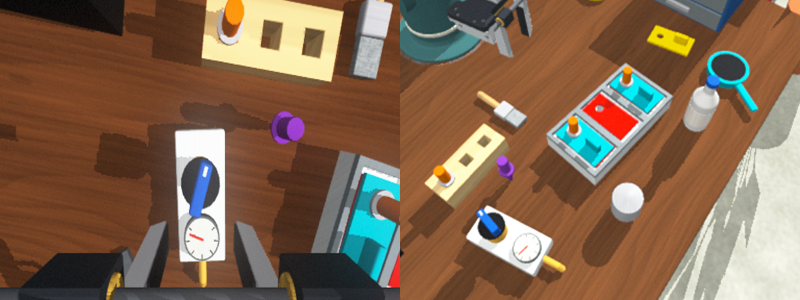

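Left half: the bar is about 20° short of 180° from the manifold axis, which matches 2.8 rad (open). Right half: both brackets are pinned, and the bottle and cup are standing.

```bash
python3 -c "
from rig import robot
print(robot.sign_off())"
```

```text
the job is handed in; nothing more can be done
None
```

The job is handed in: I shut the valve, pinned both turquoise brackets in nests 0 and 2, reopened the valve to its stop, and left the spray bottle and cup standing; `sign_off()` returned no verdict.

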